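# Click the stop of the food-sample rack home behind the boxes

## Robot

A 6-joint arm with a two-finger parallel gripper is mounted at the origin on the work surface; the furniture and walls round the work are solid. World frame = base frame: x ahead of the robot, y to its left, z up, the work surface at z = 0. Lengths are in m, angles in rad, forces in N, time in s.
With the tool pointing down it reaches from about 0.35 to 0.975 m from the base axis. Payload 4.9 kg.
Tool frame: the origin (TCP) lies at the very end of the fingers, on their centre line; the grasp point (between the pads) lies 19 mm behind it (manip.hold_point_z is the distance from the TCP to the grasp point, in m); z points along the fingers, x is the direction in which the jaws open and shut, and the axes are right-handed (so a half turn about z gives the same grasp; the last joint's range is limited). The gripper opens to 85 mm and grips with 20 to 120 N. Pads are 22 mm wide; open, the fingers measure 114 mm over their backs; the gripper's body (76 mm by 85 mm) begins 54 mm behind the grasp point. The pads swing forward as they close: fully open they stand 13 mm farther back than shut.
Start: joints at [0.995, 0.053, 1.613, -0, 1.476, -0.119], TCP at [0.276, 0.561, 0.231] pointing down, gripper open.
Joint ranges: [-3.01, 3.01], [-1.01, 2.22], [0.06, 2.58], [-1.02, 4.17], [0.09, 2.62], [-3.14, 3.14]. Speed limits (rad/s): [2.57, 2.57, 3.14, 3.14, 3.14, 3.14].

## Interface

Orientations are given as a unit quaternion [w, x, y, z].
In Python, from plant import manip gives the robot as it stands.
- The arm moves only by the shell command python3 -m handwheel 'ROWS' [OPENING]. ROWS is JSON, a list of rows, each an object of numbers: "dx", "dy", "dz": the shift along the tool's x, y, z in m; "ax", "ay", "az": the turn, a rotation vector about the tool's x, y, z in rad. In form: [{"dx": .., "dy": .., "dz": .., "ax": .., "ay": .., "az": ..}, ...]. A call has 1 to 5 rows; each row is the pose to reach, as a shift and turn from the pose commanded when the call began, along the tool's axes at that moment; what a row does not reach only later rows make up. A row lasts 1/8 s, in which the tool goes at most 62.5 mm and 10.7 degrees, less where a joint would pass 70% of its speed; a pose out of reach is approached as far as the arm can. A call with a gripper value outside its range is refused whole. OPENING is the closure in counts, from 0 (fully open) to 255 (shut), set as the call begins (- or left out, the last holds). The fingers move at their own pace and stop on an object; the grip force is fixed at half the most. Time passes only in rows, so rows that repeat a pose let the fingers close. It gives the time, the measured TCP pose, the force and the opening at its end, in the units of the state.
- manip.state(): the state, without advancing time (a new reading comes with each control period).
- manip.grab_frame(name): name is "scene" or "top" or "wrist"; returns a dict with "image" (384x512x3 uint8, blue, green, red), "z_map" (384x512 float32, m along the optical axis (not along the pixel's ray), 0 where there is no reading), "K" (3x3 intrinsics, pixels), "k1" (the pictures are not rectified: a ray, as slopes to the right and down, at radius r is drawn at 1 + k1 r^2 times it, then the intrinsics apply), "xyz" and "rotation" of the camera in the world. Camera axes: x right, y up, looking along -z (the intrinsics and any distortion apply to the point x, -y, -z); pixel columns grow to the right and rows downward; lengths in m; the calibration is good to about 2 mm. A picture is of the moment at which its call begins.
- manip.job_done(): hands the job in, once; it reports no verdict.
The state is a dict: "time": time; "joint_pos": joint angles; "joint_vel": joint speeds; "joint_efforts": joint torques, N m; "tool_pos": TCP position; "tool_rot": TCP orientation; "contact_force": force on the tool from outside, world axes, zero at the start; "ft_torque": the same for the moment, N m; "gripper_width": opening from 0.0 (shut) to 1.0 (fully open).
Only numpy, scipy, OpenCV 4.12 (cv2) and the standard library are available. Lean on these libraries where they do the work, as an engineer would, in place of code of your own. Each camera call takes 0.05 s, during which the arm holds its last target.

## Task

Three food-sample boxes stand loose in the steel sample rack. With the fingertips, push the rack's sliding stop along its rail to close the boxes up, past the first notch it meets, until its sprung catch drops into the second one (the three-box notch), and leave it clicked in there, with the boxes standing in line and not jammed. Only push the stop from behind, on its black pad, without gripping or hooking it; do not touch or lift the boxes, and leave the things round the rack as they are.

Things in the scene. Friction and masses are not known exactly. Their poses are not given: they have to be found in the camera images.
- rack: Fixed steel tray, 145 x 360 mm, floor 10 mm above the worktop, side walls (x = +-57 mm) 38 mm tall, +y end open. Origin: on the worktop under its middle; x across (the -x side, with the rail, faces the robot), y along, z up. The stop slides along y. The three boxes stand in a line in it.
- end_wall (a point): Foot of the inner face of the rack's end wall (its closed -y end, 60 mm tall), 178 mm from the rack's origin.
- notch_three (a point): Middle of the three-box notch on top of the rail, 40 mm above the worktop; the catch's roller belongs here. The rail is 14 mm wide and runs along the rack's near side (x = -72 mm). Its four notches, for 4, 3, 2 and 1 boxes from the open end, are 70 mm apart, V-shaped, 14 mm wide and 5 mm deep.
- stop_travel (a joint): Travel of the stop, m, growing as it is pushed toward the rack's -y (end wall): 0 parked at the open end, most 0.262; starts between 0 and 0.03. Notches at 0.046 (four boxes), 0.116 (three, the goal), 0.186, 0.256. Slides at 1 N, 1 to 3 N more with boxes; within 4 mm of a notch it is drawn in by some 4 N, running ahead of a slow finger; leaving it takes 8 to 14 N.
- catch (a joint): Height of the sprung roller catch, m: 0 to -0.001 while the 12 mm roller rides on the rail, about -0.004 when fully dropped into a notch. It works by itself; its pin shows on top of the carriage, about 75 mm above the worktop, 38 mm to the -y side of the pad's face.
- stop_pad (a point): Centre of the face of the black push pad on the stop: upright face, 96 mm wide (rack x), 36 mm tall, looking to the rack's +y, centre 40 mm above the worktop. Push it toward -y. Plate behind it is 69 mm tall. Free space on its +y side above the tray floor (10 mm). Axes as the rack.
- stop: The sliding stop: a plate 106 mm across the tray, top at 69 mm, with pad and carriage. Origin: on the tray floor at its box-side face (a rubber strip), 18 mm to the -y side of the pad's face. Axes as the rack. In the three-box notch it leaves the row 14 mm of play; pushed 14 mm past it, it jams the boxes against the end wall, catch out.
- box_a: Green-lidded food-sample box standing in the rack: 69 mm along the rack's y, 103 mm across it, 48 mm tall, about 0.14 kg; its lid overhangs the body by 3 mm. Origin: centre of its underside. It starts loose, gaps of a few mm to 6 cm; the three change places. Moved only by the stop; the robot does not touch it.
- box_b: Blue-lidded food-sample box standing in the rack: 69 mm along the rack's y, 103 mm across it, 48 mm tall, about 0.14 kg; its lid overhangs the body by 3 mm. Origin: centre of its underside. It starts loose, gaps of a few mm to 6 cm; the three change places. Moved only by the stop; the robot does not touch it.
- box_c: White-lidded food-sample box standing in the rack: 69 mm along the rack's y, 103 mm across it, 48 mm tall, about 0.14 kg; its lid overhangs the body by 3 mm. Origin: centre of its underside. It starts loose, gaps of a few mm to 6 cm; the three change places. Moved only by the stop; the robot does not touch it.
- kitchen_timer: Round wind-up timer, 63 mm wide, 56 mm tall, standing just outside the rack's end wall. Origin: centre of its underside. Leave it.
- label_roll: Roll of labels, 60 mm diameter, 30 mm tall, in front of the rack's rail. Origin: centre of its underside. Leave it.
- marker: Marker pen lying on the worktop, 135 mm long, 16 mm thick, in front of the rack's rail. Origin: underside of its middle. Leave it.
Things that resemble listed ones, but are neither listed nor needed, are in the scene too. There is more than one size of the box_c; the job needs the larger.

How it is judged:
By the outcome, as a careful person would: the job done as asked, in the order asked, and still so for the second after the job is handed in, with the robot touching nothing.
It also fails if it takes over 48 s, if anything falls off the work surface, if the arm or the gripper's body presses on something with over 40 N, if the wrist force passes 120 N, or if a joint passes its speed limit or range.

## Working session

There is one attempt and no reset: what is moved stays moved. The work goes in short steps, Python scripts to look and compute and a shell command to move; the robot and the scene stay as the last step left them, time stands still between calls to the robot, and variables do not carry over. Pictures are saved under pics/ and viewed, and the job is handed in when it is done.

```bash
ls; mkdir -p pics
cat > h.py <<'E'
import numpy as np,cv2
from plant import manip
def grab(n):
    f=manip.grab_frame(n); np.savez('pics/%s.npz'%n,**{k:np.array(v) for k,v in f.items()}); return f
def load(n): return dict(np.load('pics/%s.npz'%n))
def ray(f,u,v):
    K=f['K'];xd=(u-K[0,2])/K[0,0];yd=(v-K[1,2])/K[1,1]
    k1=float(f['k1']);x,y=xd,yd
    for _ in range(30):
        s=1+k1*(x*x+y*y);x,y=xd/s,yd/s
    R=np.array(f['rotation']); 
    return np.array(f['xyz']),R@np.array([x,-y,-1.])
def plane(f,u,v,z):
    o,d=ray(f,u,v);return o+d*(z-o[2])/d[2]
def depth(f,u,v):
    o,d=ray(f,u,v);return o+d*f['z_map'][int(round(v)),int(round(u))]
E
python3 - <<'E'
from h import *
for n in ['scene','top','wrist']:
    f=grab(n); cv2.imwrite('pics/%s0.png'%n,f['image']); print(n,f['xyz'],np.round(f['rotation'],3).tolist(),f['K'].tolist(),f['k1'])
print(manip.state())
E
```

```text
pics
scene [-0.04805061 -0.53028373  0.81930031] [0.86, 0.343, -0.134, -0.354] [[408.2827792532404, 0.0, 251.03926865314443], [0.0, 408.2827792532404, 188.0211912225868], [0.0, 0.0, 1.0]] 0.03930238614964687
top [ 0.2509569  -0.05113929  1.09799123] [-0.695, -0.066, 0.058, 0.713] [[399.6250410075914, 0.0, 263.4230499533521], [0.0, 399.6250410075914, 191.55658447961147], [0.0, 0.0, 1.0]] 0.007969571576380804
wrist [0.2014602  0.59696005 0.37219703] [0.838, -0.136, -0.084, 0.521] [[279.5232212340941, 0.0, 257.3826196898341], [0.0, 279.5232212340941, 192.4052400491735], [0.0, 0.0, 1.0]] -0.017107083253715884
{'time': 0.15, 'joint_pos': array([ 9.95027331e-01,  5.32465640e-02,  1.61397344e+00,  1.71173836e-05,
        1.47602309e+00, -1.18988572e-01]), 'joint_vel': array([ 0.00028028, -0.00319311, -0.00335218,  0.00064464,  0.00147489,
        0.00046932]), 'joint_efforts': array([-1.54729591e-04, -3.94239092e+01, -3.70724308e+01, -1.45262775e-04,
        4.66801939e-03, -1.14896969e-05]), 'tool_pos': array([0.27538327, 0.56051474, 0.23032289]), 'tool_rot': array([ 3.42299391e-04,  8.48840794e-01,  5.28647922e-01, -7.50928274e-04]), 'contact_force': array([ 0.2232173 ,  0.10617056, -0.64535272]), 'ft_torque': array([ 0.01568715,  0.00140576, -0.02515517]), 'gripper_width': 0.997607921692538}
```

Run:
```python
s=open('h.py').read()
s=s.replace("R=np.array(f['rotation']); ","q=np.array(f['rotation']);R=Rot.from_quat([q[1],q[2],q[3],q[0]]).as_matrix()").replace("import numpy as np,cv2","import numpy as np,cv2\nfrom scipy.spatial.transform import Rotation as Rot")
open('h.py','w').write(s)
```

```text
(no output)
```

View pics/scene0.png

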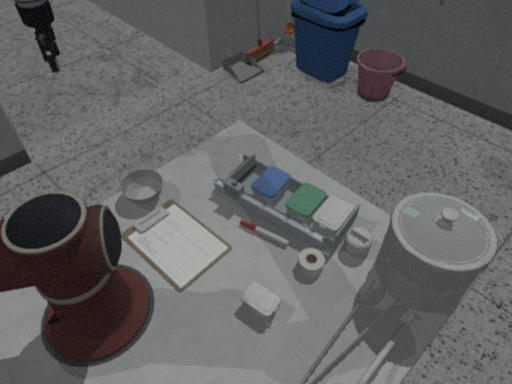

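View pics/top0.png

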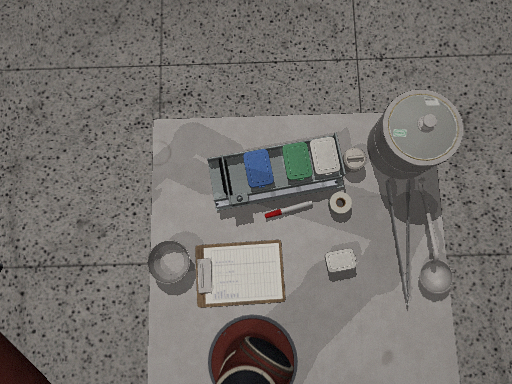

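View pics/wrist0.png

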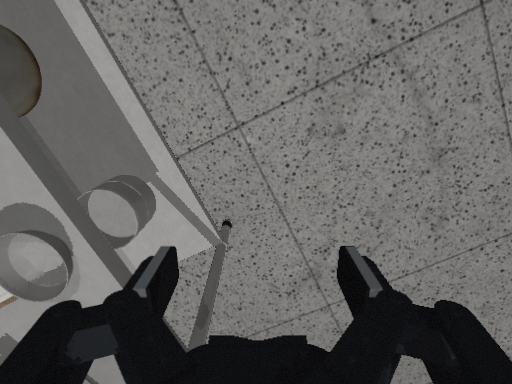

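Run:
```python
from h import *
f=load('top'); c=f['image'][125:225,195:375]; cv2.imwrite('pics/top_crop.png',np.clip(cv2.resize(c,None,fx=4.4,fy=4.4,interpolation=cv2.INTER_CUBIC).astype(float)*1.5,0,255))
f=load('scene'); c=f['image'][140:270,200:390]; cv2.imwrite('pics/sc_crop.png',np.clip(cv2.resize(c,None,fx=4.2,fy=4.2,interpolation=cv2.INTER_CUBIC).astype(float)*1.5,0,255))
f=load('top');c=f['image'][100:330,140:270];cv2.imwrite('pics/top_crop2.png',np.clip(cv2.resize(c,None,fx=2.6,fy=2.6,interpolation=cv2.INTER_CUBIC).astype(float)*1.6,0,255))
for u,v in [(212,162),(338,138),(343,182),(218,205),(158,153),(170,262),(160,125)]: print(u,v,plane(f,u,v,0.03).round(3),depth(f,u,v).round(3))
```

```text
212 162 [0.527 0.098 0.03 ] [0.532 0.1   0.01 ]
338 138 [ 0.585 -0.252  0.03 ] [ 0.595 -0.258  0.   ]
343 182 [ 0.461 -0.259  0.03 ] [ 0.467 -0.265  0.   ]
218 205 [0.407 0.082 0.03 ] [0.405 0.08  0.042]
158 153 [0.556 0.247 0.03 ] [0.565 0.256 0.   ]
170 262 [0.258 0.209 0.03 ] [0.258 0.216 0.003]
160 125 [0.637 0.243 0.03 ] [ 0.649  0.253 -0.003][ WARN:0@0.696] global loadsave.cpp:1063 imwrite_ Unsupported depth image for selected encoder is fallbacked to CV_8U.
```

View pics/top_crop.png

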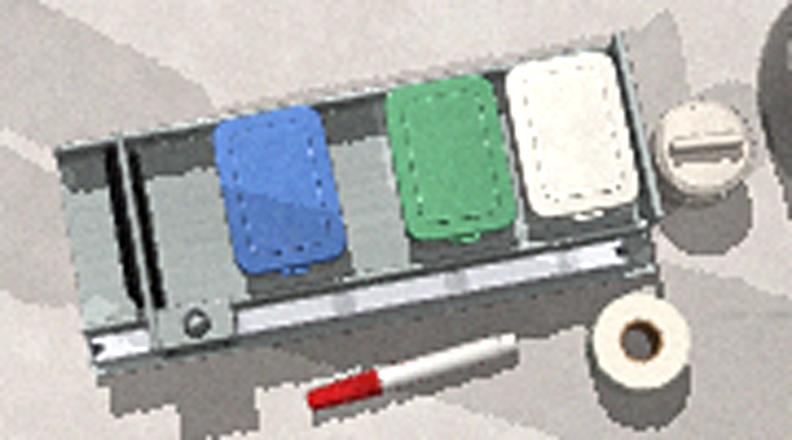

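View pics/sc_crop.png

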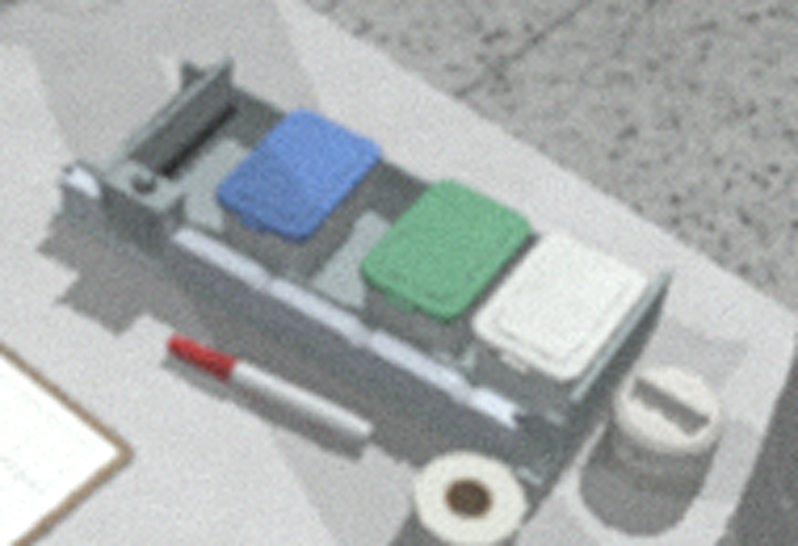

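View pics/top_crop2.png

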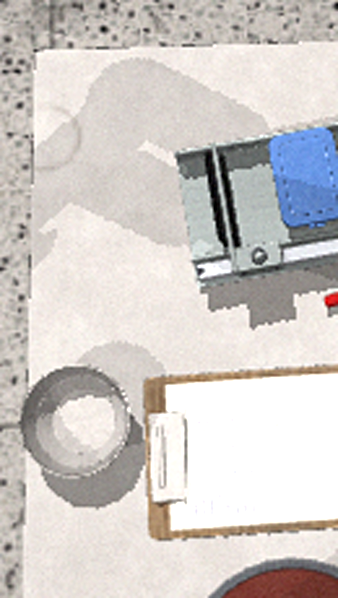

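Run:
```python
from h import *
f=load('wrist'); c=f['image'][150:384,0:260]; cv2.imwrite('pics/w_crop.png',np.clip(cv2.resize(c,None,fx=2.5,fy=2.5,interpolation=cv2.INTER_CUBIC).astype(float)*1.5,0,255).astype(np.uint8))
print('cam',f['xyz'])
for u,v in [(115,210),(90,195),(150,205),(40,150),(60,190),(185,210),(225,225),(215,270),(205,320),(200,345),(105,270),(35,270),(210,235),(150,178),(10,120),(50,170)]: print(u,v,depth(f,u,v).round(3),f['z_map'][v,u].round(3))
t=load('top'); c=t['image'][135:175,145:185]; cv2.imwrite('pics/t_glass.png',np.clip(cv2.resize(c,None,fx=10,fy=10,interpolation=cv2.INTER_CUBIC).astype(float)*1.5,0,255).astype(np.uint8))
```

```text
cam [0.2014602  0.59696005 0.37219703]
115 210 [ 0.304  0.016 -0.488] 0.927
90 195 [ 0.224 -0.027 -0.488] 0.911
150 205 [ 0.347  0.112 -0.523] 0.959
40 150 [ 0.121  0.275 -0.037] 0.411
60 190 [ 0.185  0.275 -0.022] 0.414
185 210 [ 0.43   0.186 -0.581] 1.027
225 225 [ 0.604  0.24  -0.735] 1.215
215 270 [ 0.611  0.241 -0.406] 0.905
205 320 [ 0.612  0.248 -0.187] 0.696
200 345 [ 0.616  0.247 -0.115] 0.628
105 270 [ 0.322  0.271 -0.001] 0.434
35 270 [0.272 0.181 0.008] 0.424
210 235 [ 0.56   0.219 -0.581] 1.06
150 178 [ 0.27   0.137 -0.582] 0.989
10 120 [ 0.072  0.275 -0.024] 0.385
50 170 [ 0.153  0.276 -0.028] 0.411
```

View pics/w_crop.png

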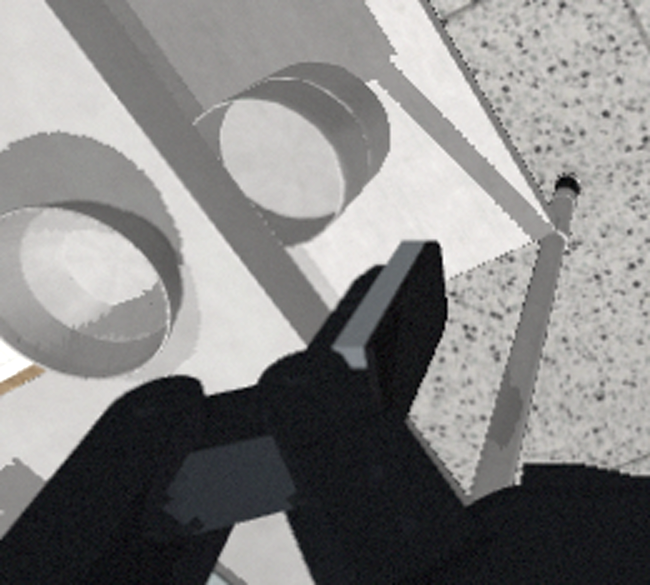

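View pics/t_glass.png

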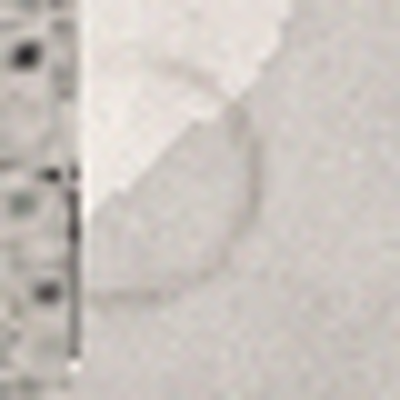

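Run:
```python
from h import *
f=load('top'); im=f['image'].astype(int)
m=np.zeros(im.shape[:2],np.uint8)
g=im.mean(2); 
poly=np.array([[214,200],[343,176],[343,188],[214,211]])
cv2.fillPoly(m,[poly],1)
b=(im[...,0]-im[...,2])
sel=(m>0)&(b>4)&(g>125)
n,l,st,c=cv2.connectedComponentsWithStats(sel.astype(np.uint8)); print(st[st[:,4]>8].tolist())
vv,uu=np.nonzero(sel)
P=np.array([plane(f,u,v,.04) for u,v in zip(uu,vv)])[:,:2]
big=np.isin(l[vv,uu],[i for i in range(1,n) if st[i,4]>8]); P=P[big]
vx,vy,x0,y0=cv2.fitLine(P.astype(np.float32),cv2.DIST_HUBER,0,.001,.001).ravel()
d=np.array([vx,vy]); d=d if d[1]>0 else -d
print('rail dir',d,'yaw',np.degrees(np.arctan2(-d[0],d[1])))
s=(P-[x0,y0])@d; w=(P-[x0,y0])@[d[1],-d[0]]; print('len',s.min(),s.max(),'w',np.percentile(w,[2,98]), np.array([x0,y0])+d*s.min(),np.array([x0,y0])+d*s.max())
v=f['image'].copy(); v[sel]=(0,0,255); cv2.imwrite('pics/sel.png',cv2.resize(v[125:225,195:375],None,fx=4.4,fy=4.4,interpolation=cv2.INTER_NEAREST))
pin=plane(f,239.3,198.2,.075)[:2]; xd=np.array([d[1],-d[0]])
print('pin',pin,'x offset from rail', (pin-[x0,y0])@xd)
# end wall top edges
for p in [(338,133),(345,175.5)]: print(p,plane(f,*p,.06).round(4))
for p in [(57,152),(97,372),(622,36),(655,218),(655,265),(618,252)]:
    q=(p[0]/4.4+195,p[1]/4.4+125); print(p,plane(f,*q,.038).round(4),depth(f,*q).round(4))
# boxes lids
hsv=cv2.cvtColor(f['image'],cv2.COLOR_BGR2HSV)
```

```text
[[0, 0, 512, 384, 196305], [325, 180, 12, 7, 30], [306, 182, 22, 7, 57], [274, 187, 22, 9, 65], [300, 186, 7, 5, 20], [255, 192, 18, 7, 50], [249, 195, 7, 6, 22], [216, 200, 13, 7, 39]]
rail dir [-0.15704413  0.98759156] yaw 9.035368
len -0.1000568721481757 0.22578040805025218 w [-0.00653101  0.00566739] [ 0.46021051 -0.23678091] [0.40903968 0.08501324]
pin [0.41638505 0.02062908] x offset from rail -0.0028569274490703803
(338, 133) [ 0.59   -0.2475  0.06  ]
(345, 175.5) [ 0.4723 -0.2593  0.06  ]
(57, 152) [0.5318 0.1076 0.038 ] [0.5355 0.1097 0.0239]
(97, 372) [0.3932 0.0832 0.038 ] [0.3968 0.0866 0.0112]
(622, 36) [ 0.5968 -0.2471  0.038 ] [ 0.5907 -0.2436  0.0567]
(655, 218) [ 0.4797 -0.2608  0.038 ] [ 0.4875 -0.268   0.0018]
(655, 265) [ 0.4503 -0.2591  0.038 ] [ 0.4576 -0.2666 -0.0006]
(618, 252) [ 0.459  -0.2369  0.038 ] [ 0.4592 -0.2371  0.0371]
```

View pics/sel.png

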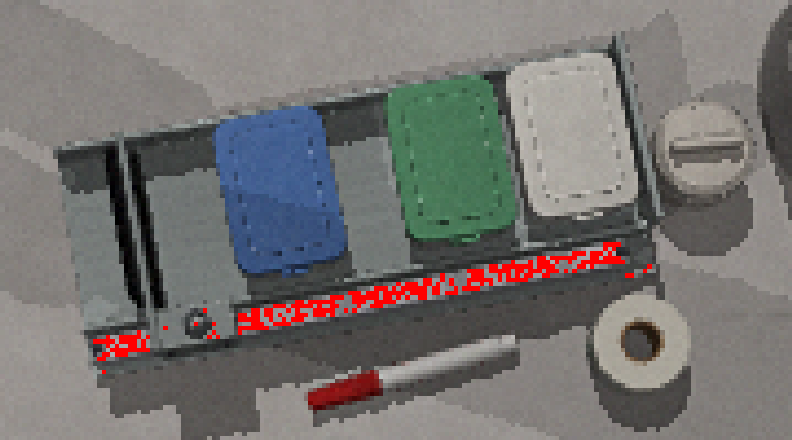

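```bash
python3 -m handwheel '[{"dx":-0.02,"dy":0.025,"az":0.12},{"dx":-0.055,"dy":0.065,"az":0.28},{"dx":-0.09,"dy":0.11,"az":0.45},{"dx":-0.125,"dy":0.15,"az":0.62},{"dx":-0.16,"dy":0.19,"az":0.78}]' 255
python3 - <<'E'
from h import *
s=manip.state();q=s['tool_rot'];R=Rot.from_quat([q[1],q[2],q[3],q[0]]).as_matrix();print(s['time'],s['tool_pos'],R.round(3).tolist(),s['gripper_width'])
f=load('top')
# notch marks: brightness along rail
d=np.array([-.157,.9876])
o,_=ray(f,0,0)
from numpy import *
p0=array([0.46021051,-0.23678091])
K=f['K'];q=f['rotation'];R=Rot.from_quat([q[1],q[2],q[3],q[0]]).as_matrix()
def proj(P):
    c=R.T@(P-o);x,y=c[0]/-c[2],-c[1]/-c[2];s=1+float(f['k1'])*(x*x+y*y);return K[0,0]*x*s+K[0,2],K[1,1]*y*s+K[1,2]
g=f['image'].mean(2).astype(float32)
import cv2
r=[]
for s in arange(0,.34,.003):
    v=[]
    for w in (-.004,-.002,0,.002,.004):
        P=p0+d*s+w*array([d[1],-d[0]]);u,vv=proj(array([*P,.04]));v.append(cv2.getRectSubPix(g,(1,1),(u,vv))[0,0])
    r.append(round(float(mean(v))))
print(r)
print('pin s',(array([.4164,.0206])-p0)@d)
E
```

```text
0.15 [0.27538327 0.56051474 0.23032289] [[0.441, 0.897, -0.001], [0.897, -0.441, -0.001], [-0.002, -0.0, -1.0]] 0.997607921692538
[np.float64(80.0), np.float64(130.0), np.float64(166.0), np.float64(166.0), np.float64(168.0), np.float64(166.0), np.float64(165.0), np.float64(166.0), np.float64(163.0), np.float64(152.0), np.float64(147.0), np.float64(134.0), np.float64(129.0), np.float64(142.0), np.float64(158.0), np.float64(151.0), np.float64(151.0), np.float64(148.0), np.float64(148.0), np.float64(148.0), np.float64(147.0), np.float64(149.0), np.float64(146.0), np.float64(147.0), np.float64(149.0), np.float64(149.0), np.float64(148.0), np.float64(148.0), np.float64(148.0), np.float64(147.0), np.float64(149.0), np.float64(149.0), np.float64(132.0), np.float64(122.0), np.float64(122.0), np.float64(128.0), np.float64(130.0), np.float64(148.0), np.float64(149.0), np.float64(150.0), np.float64(149.0), np.float64(149.0), np.float64(148.0), np.float64(147.0), np.float64(148.0), np.float64(149.0), np.float64(149.0), np.float64(148.0), np.float64(147.0), np.float64(150.0), np.float64(149.0), n
[... 571 characters left out ...]
float64(122.0), np.float64(121.0), np.float64(120.0), np.float64(123.0), np.float64(87.0), np.float64(65.0), np.float64(66.0), np.float64(72.0), np.float64(69.0), np.float64(81.0), np.float64(118.0), np.float64(120.0), np.float64(120.0), np.float64(121.0), np.float64(117.0), np.float64(105.0), np.float64(109.0), np.float64(139.0), np.float64(150.0), np.float64(150.0), np.float64(149.0), np.float64(158.0), np.float64(161.0), np.float64(162.0), np.float64(166.0), np.float64(169.0), np.float64(137.0), np.float64(98.0), np.float64(70.0), np.float64(119.0), np.float64(151.0), np.float64(150.0), np.float64(149.0)]
pin s 0.26106763678600003invalid input at $[0]: expected keys dx, dy, dz, ax, ay, az
```

```bash
python3 -m handwheel '[{"dx":-0.02,"dy":0.025,"dz":0,"ax":0,"ay":0,"az":0.12},{"dx":-0.055,"dy":0.065,"dz":0,"ax":0,"ay":0,"az":0.28},{"dx":-0.09,"dy":0.11,"dz":0.01,"ax":0,"ay":0,"az":0.45},{"dx":-0.125,"dy":0.15,"dz":0.02,"ax":0,"ay":0,"az":0.62},{"dx":-0.16,"dy":0.19,"dz":0.03,"ax":0,"ay":0,"az":0.78}]' 255
cat > go.py <<'E'
# print tool-axis shift to a world target given on cmdline: pad-relative (rack x, rack y, z)
import sys
from h import *
s=manip.state();q=s['tool_rot'];R=Rot.from_quat([q[1],q[2],q[3],q[0]]).as_matrix()
xr=np.array([.9876,.157,0]);yr=np.array([-.157,.9876,0]);pad=np.array([.483,.070,0])
a,b,z=map(float,sys.argv[1:4])
T=pad+a*xr+b*yr+[0,0,z]
Rt=np.column_stack([xr,-yr,[0,0,-1]])
print('t',s['time'],'pos',s['tool_pos'].round(4),'rel',((s['tool_pos']-pad)@np.column_stack([xr,yr])).round(4),'F rack',(s['contact_force']@np.column_stack([xr,yr,[0,0,1]])).round(2),'w',s['gripper_width'])
print('shift',(R.T@(T-s['tool_pos'])).round(4),'turn',Rot.from_matrix(R.T@Rt).as_rotvec().round(4))
E
python3 go.py 0 0.05 0.12
```

```text
time: 0.78
tool_pos: [0.3759, 0.3318, 0.2007]
tool_rot: [0.0, 0.987, 0.164, -0.0]
contact_force: [-0.3, -0.0, 0.3]
gripper_width: 0.003
t 0.775 pos [0.3759 0.3318 0.2007] rel [-0.0647  0.2754] F rack [-0.33  0.03  0.34] w 0.0031096802450344425
shift [0.0253 0.2331 0.0808] turn [2.000e-04 1.000e-04 1.713e-01]
```

```bash
python3 -m handwheel '[{"dx":0.005,"dy":0.05,"dz":0.01,"ax":0,"ay":0,"az":0.05},{"dx":0.01,"dy":0.1,"dz":0.03,"ax":0,"ay":0,"az":0.11},{"dx":0.017,"dy":0.15,"dz":0.05,"ax":0,"ay":0,"az":0.171},{"dx":0.022,"dy":0.2,"dz":0.07,"ax":0,"ay":0,"az":0.171},{"dx":0.025,"dy":0.23,"dz":0.08,"ax":0,"ay":0,"az":0.171}]'
python3 go.py 0 0.04 0.032
python3 - <<'E'
from h import *
for n in ['wrist','top']:
    f=grab(n); cv2.imwrite('pics/%s1.png'%n,np.clip(f['image']*1.5,0,255).astype(np.uint8))
f=load('top');cv2.imwrite('pics/top1c.png',np.clip(cv2.resize(f['image'][110:240,160:340],None,fx=4,fy=4,interpolation=cv2.INTER_CUBIC)*1.5,0,255).astype(np.uint8))
E
```

```text
time: 1.4
tool_pos: [0.4744, 0.1223, 0.1197]
tool_rot: [0.0, 0.997, 0.08, -0.001]
contact_force: [-0.0, -0.1, 0.8]
gripper_width: 0.0
t 1.4 pos [0.4744 0.1223 0.1197] rel [-0.0003  0.053 ] F rack [-0.06 -0.13  0.75] w 1.9295905639457162e-05
shift [0.0005 0.013  0.0877] turn [0.     0.0021 0.0034]
```

View pics/wrist1.png

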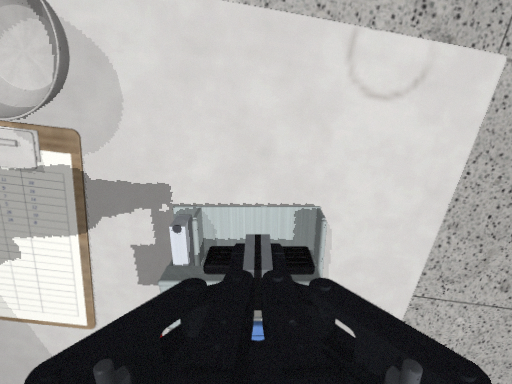

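View pics/top1c.png

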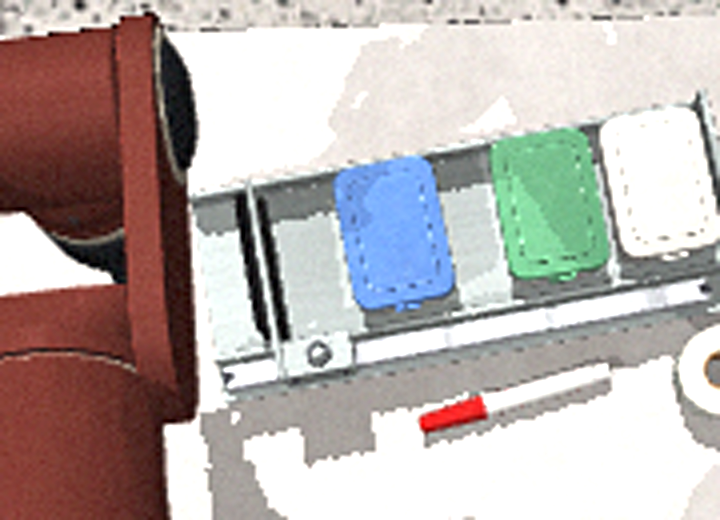

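Run:
```python
from h import *
f=load('wrist')
xr=np.array([.9876,.157,0]);yr=np.array([-.157,.9876,0]);pad=np.array([.483,.070,0])
for p in [(210,248),(305,248),(205,271),(313,271)]:
    P=plane(f,*p,.058); print(p,P.round(3),((P-pad)@np.column_stack([xr,yr])).round(4),depth(f,*p).round(3))
cv2.imwrite('pics/w1c.png',np.clip(cv2.resize(f['image'][195:300,150:340],None,fx=4,fy=4,interpolation=cv2.INTER_CUBIC)*1.7,0,255).astype(np.uint8))
```

```text
(210, 248) [0.44  0.082 0.058] [-0.0403  0.0186] [0.437 0.063 0.026]
(305, 248) [0.518 0.095 0.058] [0.038  0.0189] [0.526 0.078 0.028]
(205, 271) [0.438 0.059 0.058] [-0.0457 -0.0035] [0.438 0.059 0.057]
(313, 271) [0.529 0.074 0.058] [ 0.046  -0.0032] [0.529 0.073 0.057]
```

View pics/w1c.png

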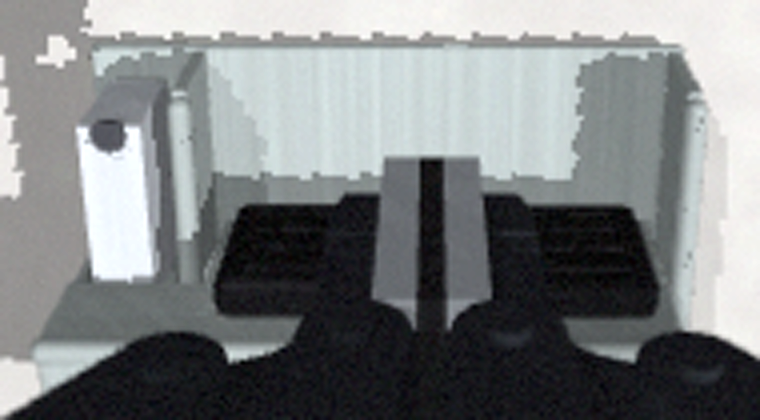

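```bash
python3 -m handwheel '[{"dx":0,"dy":0.008,"dz":0.03,"ax":0,"ay":0,"az":0},{"dx":0,"dy":0.013,"dz":0.06,"ax":0,"ay":0.002,"az":0.003},{"dx":0,"dy":0.013,"dz":0.085,"ax":0,"ay":0.002,"az":0.003},{"dx":0,"dy":0.013,"dz":0.087,"ax":0,"ay":0.002,"az":0.003}]'
python3 go.py 0 0.015 0.032
```

```text
time: 2.0
tool_pos: [0.4747, 0.1122, 0.0325]
tool_rot: [-0.0, 0.997, 0.08, -0.001]
contact_force: [0.2, -0.1, -0.5]
gripper_width: 0.001
t 2.0 pos [0.4747 0.1122 0.0325] rel [-0.0016  0.043 ] F rack [ 0.14 -0.16 -0.45] w 0.0010934212233825627
shift [0.0015 0.028  0.0005] turn [-0.0007  0.0025  0.003 ]
```

```bash
python3 -m handwheel '[{"dx":0.001,"dy":0.007,"dz":0,"ax":0,"ay":0,"az":0},{"dx":0.001,"dy":0.014,"dz":0,"ax":0,"ay":0,"az":0},{"dx":0.001,"dy":0.02,"dz":0,"ax":0,"ay":0,"az":0},{"dx":0.001,"dy":0.025,"dz":0,"ax":0,"ay":0,"az":0},{"dx":0.001,"dy":0.028,"dz":0,"ax":0,"ay":0,"az":0}]'
python3 go.py 0 0.015 0.032
python3 -m handwheel '[{"dx":0,"dy":0.002,"dz":0,"ax":0,"ay":0,"az":0},{"dx":0,"dy":0.004,"dz":0,"ax":0,"ay":0,"az":0},{"dx":0,"dy":0.006,"dz":0,"ax":0,"ay":0,"az":0}]'
python3 go.py 0 0.015 0.032
```

```text
time: 2.62
tool_pos: [0.4823, 0.0837, 0.0345]
tool_rot: [-0.0, 0.997, 0.08, 0.001]
contact_force: [-0.2, -0.3, 0.0]
gripper_width: -0.002
t 2.625 pos [0.4823 0.0837 0.0345] rel [0.0015 0.0136] F rack [-0.27 -0.29  0.04] w -0.0016389248007536153
shift [-0.0015 -0.0014  0.0025] turn [-0.     -0.0023  0.0019]
time: 3.0
tool_pos: [0.4829, 0.0796, 0.0344]
tool_rot: [-0.002, 0.997, 0.08, 0.001]
contact_force: [-1.2, 4.3, 1.6]
gripper_width: 0.003
t 3.0 pos [0.4829 0.0796 0.0344] rel [0.0014 0.0094] F rack [-0.49  4.44  1.56] w 0.003332779434910379
shift [-0.0014 -0.0055  0.0024] turn [-0.0033 -0.002   0.002 ]
```

```bash
python3 -m handwheel '[{"dx":0,"dy":0.003,"dz":0,"ax":0,"ay":0,"az":0},{"dx":0,"dy":0.006,"dz":0,"ax":0,"ay":0,"az":0},{"dx":0,"dy":0.008,"dz":0,"ax":0,"ay":0,"az":0}]'
python3 go.py 0 0.015 0.032
for i in 1 2; do :; done
python3 -m handwheel '[{"dx":0,"dy":0.001,"dz":0,"ax":0,"ay":0,"az":0},{"dx":0,"dy":0.002,"dz":0,"ax":0,"ay":0,"az":0}]'
python3 go.py 0 0.015 0.032
python3 -m handwheel '[{"dx":0,"dy":0.001,"dz":0,"ax":0,"ay":0,"az":0},{"dx":0,"dy":0.002,"dz":0,"ax":0,"ay":0,"az":0}]'
python3 go.py 0 0.015 0.032
```

```text
time: 3.38
tool_pos: [0.4843, 0.0705, 0.0343]
tool_rot: [-0.0, 0.997, 0.08, 0.001]
contact_force: [-0.3, 1.2, 0.8]
gripper_width: 0.003
t 3.375 pos [0.4843 0.0705 0.0343] rel [0.0014 0.0002] F rack [-0.08  1.26  0.79] w 0.0026942220197025985
shift [-0.0013 -0.0148  0.0023] turn [-0.0002 -0.0018  0.0027]
time: 3.62
tool_pos: [0.4848, 0.0679, 0.0342]
tool_rot: [0.0, 0.997, 0.08, 0.001]
contact_force: [0.6, -0.3, -1.0]
gripper_width: -0.003
t 3.625 pos [0.4848 0.0679 0.0342] rel [ 0.0014 -0.0023] F rack [ 0.53 -0.37 -0.96] w -0.002643835902255818
shift [-0.0014 -0.0173  0.0022] turn [ 0.0006 -0.0019  0.0023]
time: 3.88
tool_pos: [0.4851, 0.0662, 0.0343]
tool_rot: [0.0, 0.997, 0.08, 0.001]
contact_force: [-0.1, 0.4, 0.4]
gripper_width: -0.0
t 3.875 pos [0.4851 0.0662 0.0343] rel [ 0.0014 -0.0041] F rack [0.01 0.38 0.37] w -0.00018768837334451818
shift [-0.0014 -0.0191  0.0023] turn [ 0.0002 -0.002   0.0023]
```

```bash
R='python3 go.py 0 0 0.032'
python3 -m handwheel '[{"dx":0,"dy":0.001,"dz":0,"ax":0,"ay":0,"az":0}]' >/dev/null; $R | head -1
python3 -m handwheel '[{"dx":0,"dy":0.001,"dz":0,"ax":0,"ay":0,"az":0}]'>/dev/null; $R| head -1
python3 -m handwheel '[{"dx":0,"dy":0.001,"dz":0,"ax":0,"ay":0,"az":0}]'>/dev/null; $R| head -1
python3 -m handwheel '[{"dx":0,"dy":0.001,"dz":0,"ax":0,"ay":0,"az":0}]'>/dev/null; $R| head -1
python3 -m handwheel '[{"dx":0,"dy":0.001,"dz":0,"ax":0,"ay":0,"az":0}]'>/dev/null; $R| head -1
```

```text
t 4.0 pos [0.4852 0.0652 0.0343] rel [ 0.0015 -0.0051] F rack [ 0.48  0.23 -0.08] w -0.004478912839736385
t 4.125 pos [0.4854 0.0643 0.0343] rel [ 0.0014 -0.006 ] F rack [0.02 0.1  0.44] w -0.003930537267693457
t 4.25 pos [0.4855 0.0633 0.0343] rel [ 0.0015 -0.007 ] F rack [-0.27  0.85 -0.05] w -0.0015673518065812174
t 4.375 pos [0.4856 0.0629 0.0343] rel [ 0.0015 -0.0074] F rack [-1.15  5.49  0.95] w -0.00045250235475514895
t 4.5 pos [0.4856 0.0627 0.0343] rel [ 0.0014 -0.0076] F rack [-0.16  8.06  0.65] w 0.00197037138123923
```

```bash
R='python3 go.py 0 0 0.032'
python3 -m handwheel '[{"dx":0,"dy":0.001,"dz":0,"ax":0,"ay":0,"az":0}]' >/dev/null; $R | head -1
python3 -m handwheel '[{"dx":0,"dy":0.001,"dz":0,"ax":0,"ay":0,"az":0}]'>/dev/null; $R| head -1
python3 -m handwheel '[{"dx":0,"dy":0.001,"dz":0,"ax":0,"ay":0,"az":0}]'>/dev/null; $R| head -1
python3 -m handwheel '[{"dx":0,"dy":0.001,"dz":0,"ax":0,"ay":0,"az":0}]'>/dev/null; $R| head -1
python3 -m handwheel '[{"dx":0,"dy":0.001,"dz":0,"ax":0,"ay":0,"az":0}]'>/dev/null; $R| head -1
```

```text
t 4.625 pos [0.4857 0.0625 0.0344] rel [ 0.0015 -0.0078] F rack [ 0.49 11.49  1.87] w -0.00014724957333729283
t 4.75 pos [0.4857 0.0624 0.0344] rel [ 0.0015 -0.0079] F rack [ 0.62 14.34  2.66] w -0.005201796199518494
t 4.875 pos [0.4857 0.0622 0.0344] rel [ 0.0014 -0.0081] F rack [ 0.63 19.    3.03] w 0.0028533554413990667
t 5.0 pos [0.4859 0.0614 0.0344] rel [ 0.0015 -0.0089] F rack [ 0.45 17.24  2.85] w -0.00138110472125028
t 5.125 pos [0.4859 0.0608 0.0344] rel [ 0.0014 -0.0095] F rack [ 0.49 20.35  3.69] w 0.0007089116084951236
```

```bash
python3 - <<'E'
from h import *
f=grab('scene'); cv2.imwrite('pics/s2.png',np.clip(cv2.resize(f['image'][110:260,190:380],None,fx=4,fy=4,interpolation=cv2.INTER_CUBIC)*1.5,0,255).astype(np.uint8))
E
python3 go.py 0 0 .032
```

```text
t 5.175 pos [0.4859 0.0607 0.0344] rel [ 0.0015 -0.0096] F rack [-0.59 18.65  3.32] w 0.005005842188989313
shift [-0.0015 -0.0096  0.0025] turn [-0.0099 -0.002   0.0011]
```

View pics/s2.png

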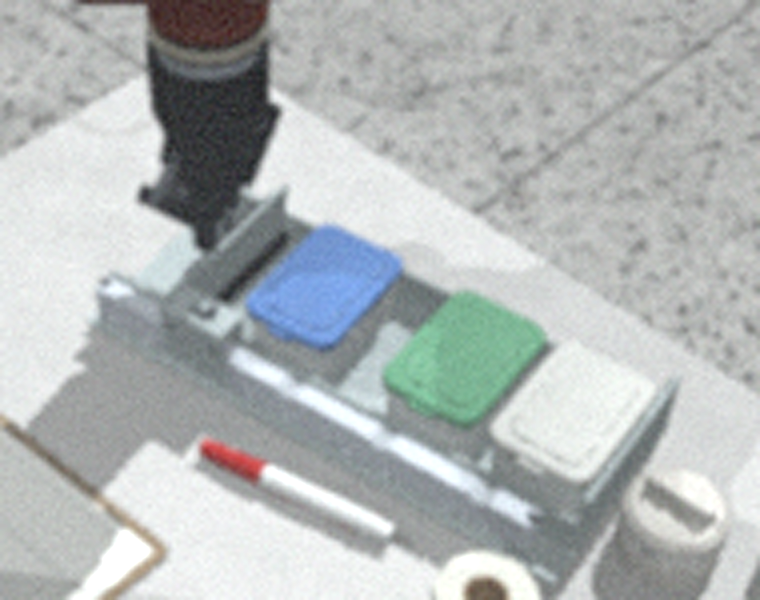

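```bash
R='python3 go.py 0 0 0.032'
python3 -m handwheel '[{"dx":0,"dy":0.001,"dz":0,"ax":0,"ay":0,"az":0}]' >/dev/null; $R | head -1
python3 -m handwheel '[{"dx":0,"dy":0.001,"dz":0,"ax":0,"ay":0,"az":0}]'>/dev/null; $R| head -1
python3 -m handwheel '[{"dx":0,"dy":0.001,"dz":0,"ax":0,"ay":0,"az":0}]'>/dev/null; $R| head -1
python3 -m handwheel '[{"dx":0,"dy":0.001,"dz":0,"ax":0,"ay":0,"az":0}]'>/dev/null; $R| head -1
```

```text
t 5.3 pos [0.4862 0.059  0.0344] rel [ 0.0014 -0.0113] F rack [ 0.39 14.41  2.57] w -0.002069095052453544
t 5.425 pos [0.4866 0.0565 0.0344] rel [ 0.0015 -0.0139] F rack [0.18 5.1  0.52] w -0.0030110485651784202
t 5.55 pos [0.487  0.054  0.0343] rel [ 0.0015 -0.0164] F rack [0.02 2.8  0.81] w 0.0004874941085236952
t 5.675 pos [0.4872 0.0524 0.0343] rel [ 0.0014 -0.018 ] F rack [-0.27  1.94  0.33] w 0.000873469721557848
```

```bash
R='python3 go.py 0 0 0.032'
python3 -m handwheel '[{"dx":0,"dy":0.003,"dz":0,"ax":0,"ay":0,"az":0},{"dx":0,"dy":0.006,"dz":0,"ax":0,"ay":0,"az":0},{"dx":0,"dy":0.009,"dz":0,"ax":0,"ay":0,"az":0},{"dx":0,"dy":0.012,"dz":0,"ax":0,"ay":0,"az":0},{"dx":0,"dy":0.015,"dz":0,"ax":0,"ay":0,"az":0}]' >/dev/null; $R 
python3 -m handwheel '[{"dx":0,"dy":0.003,"dz":0,"ax":0,"ay":0,"az":0},{"dx":0,"dy":0.006,"dz":0,"ax":0,"ay":0,"az":0},{"dx":0,"dy":0.009,"dz":0,"ax":0,"ay":0,"az":0},{"dx":0,"dy":0.012,"dz":0,"ax":0,"ay":0,"az":0},{"dx":0,"dy":0.015,"dz":0,"ax":0,"ay":0,"az":0}]' >/dev/null; $R
python3 -m handwheel '[{"dx":0,"dy":0.003,"dz":0,"ax":0,"ay":0,"az":0},{"dx":0,"dy":0.006,"dz":0,"ax":0,"ay":0,"az":0},{"dx":0,"dy":0.009,"dz":0,"ax":0,"ay":0,"az":0},{"dx":0,"dy":0.012,"dz":0,"ax":0,"ay":0,"az":0}]' >/dev/null; $R
```

```text
t 6.3 pos [0.4897 0.0374 0.0343] rel [ 0.0015 -0.0332] F rack [-0.16  3.51  1.47] w -0.0008483899501610005
shift [-0.0014 -0.0332  0.0023] turn [-0.     -0.0019  0.0023]
t 6.925 pos [0.492  0.0227 0.0343] rel [ 0.0015 -0.0481] F rack [-1.98  3.31  2.25] w 0.002746789015311256
shift [-0.0014 -0.0481  0.0023] turn [-0.0001 -0.0018  0.0023]
t 7.425 pos [0.4939 0.0109 0.0343] rel [ 0.0015 -0.0601] F rack [-2.66  4.41  1.99] w -0.0013479983986733046
shift [-0.0014 -0.0601  0.0023] turn [-0.0001 -0.0018  0.0024]
```

```bash
R='python3 go.py 0 0 0.032'
python3 -m handwheel '[{"dx":0,"dy":0.002,"dz":0,"ax":0,"ay":0,"az":0},{"dx":0,"dy":0.004,"dz":0,"ax":0,"ay":0,"az":0},{"dx":0,"dy":0.006,"dz":0,"ax":0,"ay":0,"az":0},{"dx":0,"dy":0.008,"dz":0,"ax":0,"ay":0,"az":0}]' >/dev/null; $R|head -1
python3 -m handwheel '[{"dx":0,"dy":0.001,"dz":0,"ax":0,"ay":0,"az":0}]' >/dev/null; $R | head -1
python3 -m handwheel '[{"dx":0,"dy":0.001,"dz":0,"ax":0,"ay":0,"az":0}]'>/dev/null; $R| head -1
python3 - <<'E'
from h import *
f=grab('top');cv2.imwrite('pics/top3.png',np.clip(cv2.resize(f['image'][110:240,190:370],None,fx=4,fy=4,interpolation=cv2.INTER_CUBIC)*1.5,0,255).astype(np.uint8))
f=grab('scene'); cv2.imwrite('pics/s3.png',np.clip(cv2.resize(f['image'][110:260,190:380],None,fx=4,fy=4,interpolation=cv2.INTER_CUBIC)*1.5,0,255).astype(np.uint8))
E
```

```text
t 7.925 pos [0.4953 0.003  0.0343] rel [ 0.0016 -0.0681] F rack [-0.47  2.54  1.44] w -0.00018835606111700724
t 8.05 pos [0.4955 0.0017 0.0343] rel [ 0.0017 -0.0694] F rack [-0.36  1.16 -0.63] w 0.0010632568818290888
t 8.175 pos [0.4957 0.0008 0.0343] rel [ 0.0017 -0.0704] F rack [ 0.59  1.33 -0.82] w 0.0023421379097100657
```

View pics/top3.png

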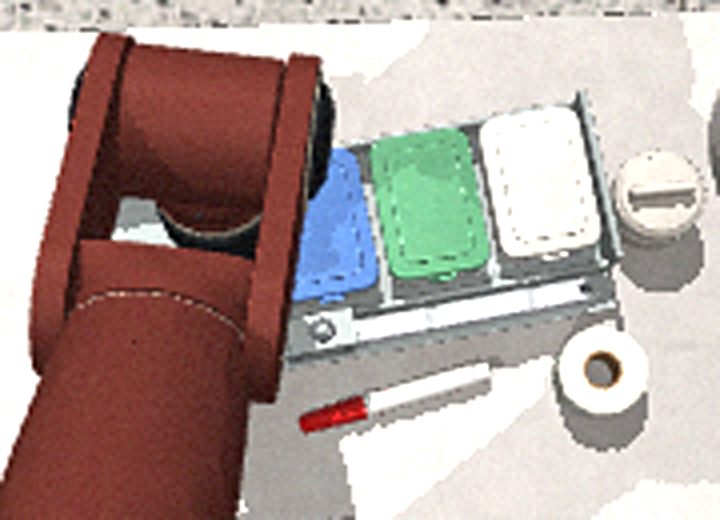

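View pics/s3.png

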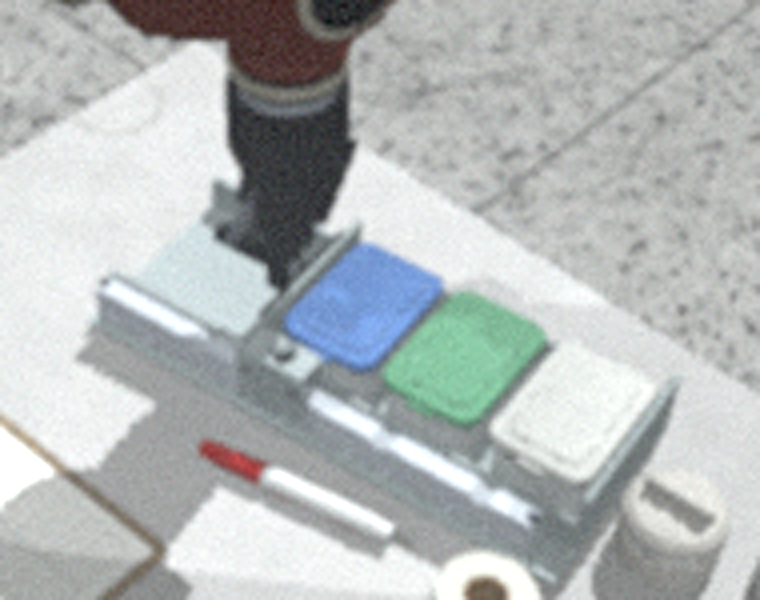

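```bash
R='python3 go.py 0 0 0.032'
python3 -m handwheel '[{"dx":0,"dy":0.001,"dz":0,"ax":0,"ay":0,"az":0}]' >/dev/null; $R | head -1
python3 -m handwheel '[{"dx":0,"dy":0.001,"dz":0,"ax":0,"ay":0,"az":0}]'>/dev/null; $R| head -1
python3 -m handwheel '[{"dx":0,"dy":0.001,"dz":0,"ax":0,"ay":0,"az":0}]'>/dev/null; $R| head -1
```

```text
t 8.4 pos [ 4.959e-01 -1.000e-04  3.440e-02] rel [ 0.0018 -0.0712] F rack [ 0.1  -0.33 -0.47] w -0.002171692222445464
t 8.525 pos [ 0.496  -0.001   0.0344] rel [ 0.0017 -0.0721] F rack [ 0.06  0.18 -0.09] w 0.003260411462181791
t 8.65 pos [ 0.4961 -0.0017  0.0344] rel [ 0.0017 -0.0729] F rack [0.55 1.96 0.6 ] w -0.0009470879239654108
```

```bash
R='python3 go.py 0 0 0.032'
python3 -m handwheel '[{"dx":0,"dy":0.001,"dz":0,"ax":0,"ay":0,"az":0}]' >/dev/null; $R | head -1
python3 -m handwheel '[{"dx":0,"dy":0.001,"dz":0,"ax":0,"ay":0,"az":0}]'>/dev/null; $R| head -1
```

```text
t 8.775 pos [ 0.4963 -0.0029  0.0343] rel [ 0.0017 -0.0741] F rack [-1.24  0.36  0.64] w -0.003993648372490904
t 8.9 pos [ 0.4964 -0.0039  0.0343] rel [ 0.0016 -0.0751] F rack [0.01 0.26 0.26] w 0.0015723090914457531
```

```bash
R='python3 go.py 0 0 0.032'
python3 -m handwheel '[{"dx":0,"dy":0.001,"dz":0,"ax":0,"ay":0,"az":0}]' >/dev/null; $R | head -1
python3 -m handwheel '[{"dx":0,"dy":0.001,"dz":0,"ax":0,"ay":0,"az":0}]'>/dev/null; $R| head -1
```

```text
t 9.025 pos [ 0.4965 -0.0049  0.0343] rel [ 0.0016 -0.0761] F rack [-0.36 -0.82 -0.37] w 0.00023043616997776013
t 9.15 pos [ 0.4967 -0.0058  0.0343] rel [ 0.0016 -0.077 ] F rack [ 0.4  -0.49 -0.65] w -0.0007941222126242939
```

```bash
R='python3 go.py 0 0 0.032'
python3 -m handwheel '[{"dx":0,"dy":0.0005,"dz":0,"ax":0,"ay":0,"az":0},{"dx":0,"dy":0.001,"dz":0,"ax":0,"ay":0,"az":0}]' >/dev/null; $R | head -1
```

```text
t 9.4 pos [ 0.4967 -0.0061  0.0343] rel [ 0.0016 -0.0773] F rack [-0.51  5.23  2.36] w 0.0008869373855296943
```

```bash
R='python3 go.py 0 0 0.032'
python3 -m handwheel '[{"dx":0,"dy":0.0005,"dz":0,"ax":0,"ay":0,"az":0}]' >/dev/null; $R | head -1
```

```text
t 9.525 pos [ 0.4967 -0.0062  0.0343] rel [ 0.0016 -0.0774] F rack [0.91 6.53 1.75] w 0.0012541657644805748
```

Contact came back at rel -0.0773, exactly 70 mm after the first notch, and the force is rising against a seated catch. I'll back off.

```bash
python3 -m handwheel '[{"dx":0,"dy":-0.005,"dz":0,"ax":0,"ay":0,"az":0},{"dx":0,"dy":-0.015,"dz":0,"ax":0,"ay":0,"az":0},{"dx":0,"dy":-0.03,"dz":0,"ax":0,"ay":0,"az":0},{"dx":0,"dy":-0.04,"dz":0,"ax":0,"ay":0,"az":0},{"dx":0,"dy":-0.045,"dz":-0.03,"ax":0,"ay":0,"az":0}]' >/dev/null
python3 -m handwheel '[{"dx":0,"dy":0,"dz":-0.05,"ax":0,"ay":0,"az":0},{"dx":0,"dy":-0.03,"dz":-0.10,"ax":0,"ay":0,"az":0},{"dx":0,"dy":-0.08,"dz":-0.13,"ax":0,"ay":0,"az":0},{"dx":0,"dy":-0.13,"dz":-0.14,"ax":0,"ay":0,"az":0},{"dx":0,"dy":-0.16,"dz":-0.14,"ax":0,"ay":0,"az":0}]'
python3 - <<'E'
from h import *
f=grab('top');cv2.imwrite('pics/top4.png',np.clip(cv2.resize(f['image'][110:240,190:370],None,fx=4,fy=4,interpolation=cv2.INTER_CUBIC)*1.5,0,255).astype(np.uint8))
f=grab('scene'); cv2.imwrite('pics/s4.png',np.clip(cv2.resize(f['image'][110:260,190:380],None,fx=4,fy=4,interpolation=cv2.INTER_CUBIC)*1.5,0,255).astype(np.uint8))
E
```

```text
time: 10.78
tool_pos: [0.4639, 0.1977, 0.2061]
tool_rot: [-0.0, 0.997, 0.081, 0.003]
contact_force: [0.2, -0.2, 0.4]
gripper_width: 0.003
```

View pics/top4.png

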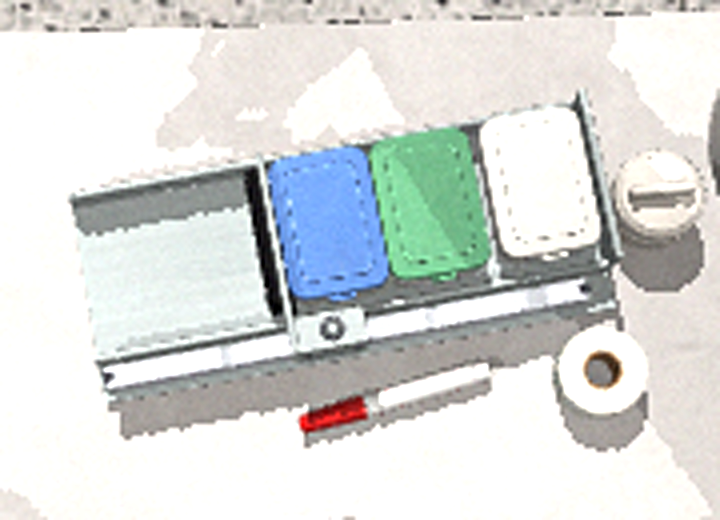

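View pics/s4.png

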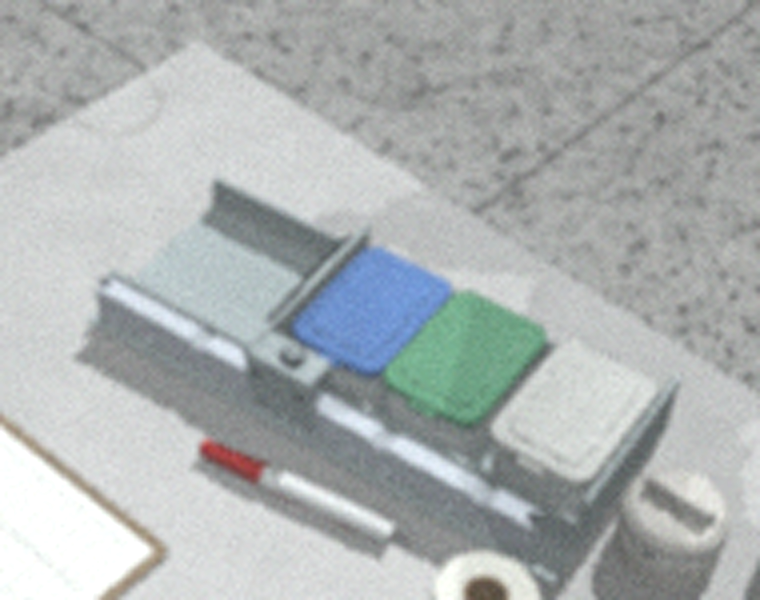

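Run:
```python
from h import *
f=load('top');P=plane(f,273,191.75,.072)
d=np.array([-.157,.9876]);p0=np.array([0.46021,-0.23678]);print(P,(P[:2]-p0)@d,'want ~.173')
```

```text
[ 0.43157023 -0.06727641  0.072     ] 0.17189819433895084 want ~.173
```

Pin at 0.172 against the notch at 0.173: it agrees.

Run:
```python
from plant import manip
print(manip.job_done(), manip.state()['time'])
```

```text
the job is handed in; nothing more can be done
the job is handed in; nothing more can be done
```

The stop is clicked into the three-box notch, and I handed the job in at about 11 s. I pushed it with closed fingertips on the black pad only, through the four-box notch and on to the three-box one. Then I backed the arm off clear of the rack.

**Last checks that agreed:**
- **Catch running ahead:** the stop moved ahead of the finger into the second notch. The finger met it again exactly 70.0 mm after the first notch, and it held at about 6.5 N without moving.
- **Pin position:** the final top view puts the catch pin at 172 mm along the rail, and I measured the notch at 173 mm.
- **Boxes and surroundings:** the three boxes stand in line with play left between them, and the timer, label roll and marker look undisturbed. The large white-lidded box was the one already in the rack; I left the small decoy on the worktop alone.

**One disagreement:** leaving the first notch took about 20 N at the wrist, more than the 8 to 14 N stated. That is well under the 40 N and 120 N limits.

**Not seen directly:** I inferred that the catch had dropped from the stop's position and the forces. I did not measure the pin's height.

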